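Index the scan turntable and hold the diffuser flap at its balance point

ROBOT

A 7-joint arm with a two-finger parallel gripper is mounted at the origin on the work surface. World frame = base frame: x ahead of the robot, y to its left, z up, the work surface at z = 0. Lengths are in m, angles in rad, forces in N, time in s.
With the tool pointing down it reaches from about 0.425 to 1.025 m from the base axis. Payload 9.4 kg.
Tool frame: the origin (TCP) lies on the centre line of the jaws, within the pads' length; the fingertips stand 8 mm ahead of it and the grasp point (between the pads) lies 11 mm behind it; z points along the fingers, y is the direction in which the jaws open and shut (so a half turn about z gives the same grasp; the last joint's range is limited). The gripper opens to 85 mm and grips with 20 to 120 N. Pads are 22 mm wide; open, the fingers measure 114 mm over their backs; the gripper's body (76 mm by 85 mm) begins 54 mm behind the grasp point. The pads swing forward as they close: fully open they stand 13 mm farther back than shut.
Start: joints at [-1.389, 0.599, -0.003, 1.599, 0.002, 0.943, -0.08], TCP at [0.186, 0.701, 0.239] pointing down, gripper open.
Joint ranges: [-2.57, 2.57], [-0.35, 1.97], [-1.29, 1.29], [0.11, 2.56], [-1.05, 4.19], [0.11, 1.86], [-2.63, 2.63]. Speed limits (rad/s): [2.22, 2.22, 3.01, 3.01, 3.14, 3.14, 3.14].

INTERFACE

Orientations are given as [roll, pitch, yaw] about the fixed x, y, z axes, in that order (R = Rz(yaw) Ry(pitch) Rx(roll)).
In Python, from workcell import ctrl gives the robot as it stands.
- The arm moves only by the tool arm_command, never from a script. Its argument "steps" is text: rows parted by semicolons, each of 4 numbers parted by spaces: the shift along the world's x, y, z normalised to -1 to 1, where 1 is 1000 mm, then the turn about the world's z normalised to -1 to 1, where 1 is 60 degrees. A call has 1 to 5 rows; each row is the pose to reach, as a shift and turn from the pose commanded when the call began; what a row does not reach only later rows make up. A row lasts 1/12 s, in which the tool goes at most 41.7 mm and 7.16 degrees, less where a joint would pass 70% of its speed; a pose out of reach is approached as far as the arm can. A call with a number of a shift or a turn outside -1 to 1 is refused whole. A call with a gripper value outside its range is refused whole. "fingers" is the opening, from -1 (shut) to 1 (fully open), so that 0 is half open, set as the call begins (left out, the last holds). The fingers move at their own pace and stop on an object; "squeeze" is the grip in N (left out, the last holds). Time passes only in rows, so rows that repeat a pose let the fingers close. It gives the time, the measured TCP pose, the force and the opening at its end, in the units of the state.
- ctrl.observe(): the state, without advancing time (a new reading comes with each control period).
- ctrl.grab_frame(name): name is "scene" or "top" or "wrist"; returns the picture (384x512x3 uint8, red, green, blue); there is no depth.
- ctrl.calibration(name): a dict with "fx", "fy", "cx", "cy" (pixels), "world_to_cam" (4x4, takes a point from world to camera coordinates); the wrist camera has in their place "hand_eye" (4x4, takes a point from camera to tool coordinates, whose origin is the TCP and whose axes are the flange's). Camera axes: x right, y down, z forward; pixel columns grow to the right and rows downward; lengths in m; the calibration is good to about 2 mm. A picture is of the moment at which its call begins: read the wrist's pose just before it. calibration takes no time and is no camera call.
- ctrl.sign_off(): hands the job in, once; it reports no verdict.
The state is a dict: "time_s": time; "joint_pos": joint angles; "qvel": joint speeds; "joint_efforts": joint torques, N m; "ee_pos": TCP position; "tcp_rot": TCP orientation; "contact_force": force on the tool from outside, world axes, zero at the start; "ft_torque": the same for the moment, N m; "finger_gap": finger opening in m.
Only numpy, scipy, OpenCV 4.12 (cv2) and the standard library are available. Lean on these libraries where they do the work, as an engineer would, in place of code of your own. Each camera call takes 0.05 s, during which the arm holds its last target. There are 200 camera calls.

TASK

Set up the next shot at the small scanning corner: turn the round turntable (its upright post is there to turn it by) counterclockwise seen from above until the post points straight at the metal block beside the disc and the disc sits in its notch there, and let go of it. Then take the white diffuser flap by its metal handle bar, at about the bar's middle, and swing it up to its balance point, standing straight up over its hinge, without letting it go over to the far side; finish while still gripping it there, steady. Leave the other things on the table where they are.

Things in the scene. Friction and masses are not known exactly. Their poses are not given: they have to be found in the camera images.
- turntable (a joint): Angle of the round disc, rad, growing counterclockwise seen from above. 0 = post points at the notch block, disc in its notch; starts at -2.0 to -1.0; stops at -2.3 and 0.5. Friction under 1 N at the post. The notch is a sprung plunger, crossed with about 5 N at the post: let go within 0.06 of 0 it pulls the disc home, 0.08 to 0.14 away it pushes it off.
- post (a point): Grip point on the axis of the turntable's bare metal post: round, upright, 16 mm in diameter, fixed to the disc 95 mm from its centre, rising 62 mm above the disc. This point is 39 mm above the disc (85 mm above the work surface) and turns with the disc; its x axis points outward from the disc's centre.
- table_centre (a point): Centre of the dark grey disc (240 mm across, 12 mm thick) at its top face, 46 mm above the work surface. It does not turn with the disc: its x axis points at the notch block. The disc carries a low blue base with an upright clear plate in its middle (72 mm across, 70 mm high).
- notch_block (a point): Top centre of the fixed metal block (28 x 36 mm, 46 mm high) beside the disc, 146 mm from the disc's centre.
- flap (a joint): Angle of the flap about its level hinge, rad: 0 = straight up = its balance point; it starts and rests at -1.27, low over two rubber posts; above 0 it falls to the far side (stop at 0.73). It weighs 0.2 to 0.4 kg on a nearly frictionless hinge without a stay: let go off balance, it falls.
- handle (a point): Middle of the flap's handle bar: round metal, 10 mm thick, 90 mm long, parallel to the hinge (this point's y axis), closing a U-shaped bail on the free end of the white flap (110 mm wide, 5 mm thick). 200 mm from the hinge; open gap of 45 mm to the panel, 80 mm between the bail's arms, for fingers from above. The bar can turn between fingers. Height at rest 107 mm, upright 248 mm.
- hinge (a point): Fixed point on the flap's hinge axis at the middle of its width, 48 mm above the work surface. Its y axis lies along the hinge, its -x axis points level to the side where the flap rests: at flap angle q the bar is 200 mm x (sin q, 0, cos q) from here in these axes.
- card_block: Bystander: white slotted card holder, 95 x 34 x 26 mm, origin under its centre.
- screwdriver: Bystander: screwdriver lying flat, 160 mm long, origin under it.
- caliper: Bystander: metal dial caliper lying flat, 230 mm long, origin under its middle.
- glue: Bystander: standing glue bottle, 44 mm across, 110 mm high, origin under its centre.
- pot: Bystander: empty white pen pot, 70 mm across, 80 mm high, origin under its centre.

How it is judged:
By the outcome, as a careful person would: the job done as asked, in the order asked, and still so for the second after the job is handed in, while the arm keeps its last pose, push and grip.
It also fails if it takes over 54 s, if anything falls off the work surface, if the arm or the gripper's body presses on something with over 40 N, if the wrist force passes 120 N, or if a joint passes its speed limit or range.

## Working session

There is one attempt and no reset: what is moved stays moved. The work goes in short steps, Python scripts to look and compute and a tool call to move; the robot and the scene stay as the last step left them, time stands still between calls to the robot, and variables do not carry over. Pictures are saved under pics/ and viewed, about 8 in all and at most 12, crops included, and the job is handed in when it is done.

Besides the shell and the picture viewer there is one more tool, called after "Request:" by a JSON object that holds its "api" and its "payload", one argument or row to a line. arm_command: Moves the arm, as the interface text tells. Scaled input: -1 to 1 covers 1000 mm each way for a shift and 60 degrees each way for a turn. Its arguments: {"type":"object","properties":{"steps":{"type":"string"},"fingers":{"type":"number"},"squeeze":{"type":"number"}},"required":["steps"]}

```bash
mkdir -p pics; cat > h.py <<'E'
import numpy as np,cv2
from workcell import ctrl
def ray(name,u,v):
    c=ctrl.calibration(name);T=np.linalg.inv(np.array(c["world_to_cam"]))
    d=T[:3,:3]@np.array([(u-c["cx"])/c["fx"],(v-c["cy"])/c["fy"],1]);return T[:3,3],d
def plane(name,u,v,z):
    o,d=ray(name,u,v);return o+d*(z-o[2])/d[2]
def proj(name,p):
    c=ctrl.calibration(name);q=(np.array(c["world_to_cam"])@np.append(p,1))[:3]
    return np.array([c["fx"]*q[0]/q[2]+c["cx"],c["fy"]*q[1]/q[2]+c["cy"]])
def two(a,ua,b,ub):
    o1,d1=ray(a,*ua);o2,d2=ray(b,*ub)
    s=np.linalg.lstsq(np.c_[d1,-d2],o2-o1,rcond=None)[0]
    p,q=o1+s[0]*d1,o2+s[1]*d2;return (p+q)/2,np.linalg.norm(p-q)
E
python3 - <<'E'
from h import *
for n in("top","scene"):
    f=ctrl.grab_frame(n);np.save(n+"0.npy",f);cv2.imwrite(f"pics/{n}0.png",cv2.resize(f[:,:,::-1],(800,600),interpolation=cv2.INTER_CUBIC))
    c=ctrl.calibration(n);print(n,c["fx"],np.round(np.linalg.inv(np.array(c["world_to_cam"])),3).tolist())
s=ctrl.observe();print({k:np.round(v,3).tolist() for k,v in s.items()})
E
```

```text
top 480.0957735074768 [[-0.004, -0.999, 0.042, 0.443], [-1.0, 0.004, -0.006, 0.004], [0.006, -0.042, -0.999, 2.056], [0.0, 0.0, 0.0, 1.0]]
scene 352.97626993405265 [[0.749, 0.552, -0.365, 0.946], [0.662, -0.637, 0.394, -0.456], [-0.015, -0.537, -0.843, 1.139], [0.0, 0.0, 0.0, 1.0]]
{'time_s': 0.1, 'joint_pos': [-1.389, 0.6, -0.003, 1.6, 0.002, 0.943, -0.08], 'qvel': [0.0, -0.004, 0.0, -0.003, -0.0, -0.0, -0.0], 'joint_efforts': [0.006, -77.799, 1.57, -25.863, 0.013, 0.005, 0.0], 'ee_pos': [0.185, 0.7, 0.238], 'tcp_rot': [-3.14, 0.0, 2.883], 'contact_force': [0.121, -0.181, 0.903], 'ft_torque': [0.023, -0.047, 0.045], 'finger_gap': 0.085}
```

View pics/top0.png

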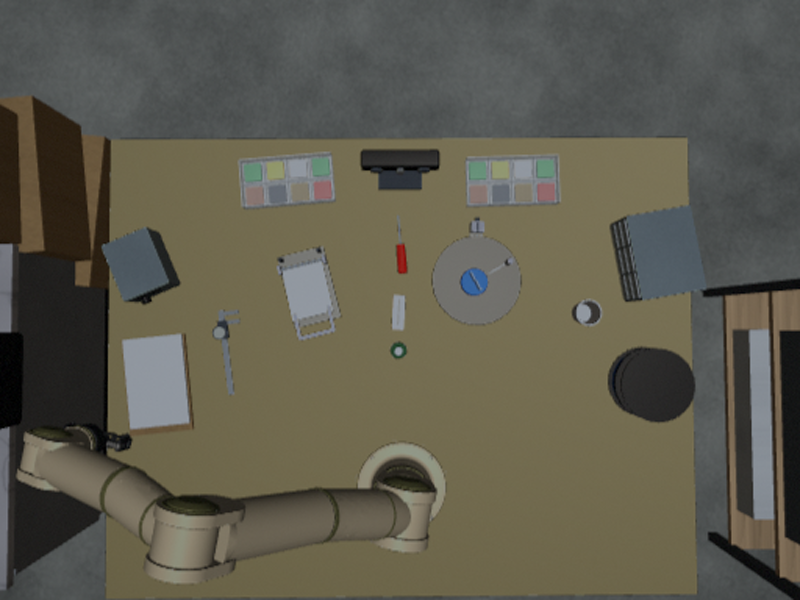

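View pics/scene0.png

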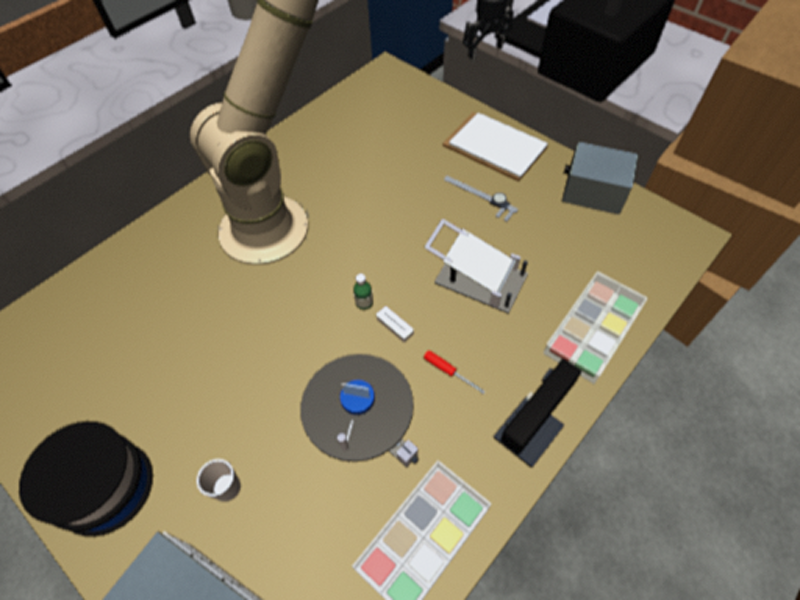

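The top view is oriented with +x up and +y left. In 800 px coordinates it shows the disc at (476,280), the post at about (509,262), the block at (477,227), and the flap with its bail bar at about (318,333) and hinge at about (302,255). The scene view shows the same things. Next I'll crop and measure.

```bash
python3 - <<'E'
from h import *
t=np.load("top0.npy");s=np.load("scene0.npy")
def crop(f,x,y):
    c=cv2.resize(f[y:y+75,x:x+95,::-1],None,fx=4,fy=4,interpolation=cv2.INTER_CUBIC)
    c=cv2.convertScaleAbs(c,alpha=1.4)
    for i in range(0,95,10): cv2.putText(c,str(x+i),(i*4,8),0,.3,(0,255,255));cv2.line(c,(i*4,10),(i*4,14),(0,255,255))
    for i in range(0,75,10): cv2.putText(c,str(y+i),(0,i*4+4),0,.3,(0,255,255))
    return c
cv2.imwrite("pics/crops.png",np.vstack([np.hstack([crop(t,265,138),crop(t,160,148)]),np.hstack([crop(s,185,225),crop(s,265,135)])]))
# disc centre: dark disc mask, low saturation
for n,f,c0 in(("top",t,(304,179)),("scene",s,(228,260))):
    hsv=cv2.cvtColor(f,cv2.COLOR_RGB2HSV)
    m=((hsv[...,1]<60)|(hsv[...,0]>90)).astype(np.uint8)
    r=48 if n=="scene" else 36
    k=np.zeros_like(m);cv2.circle(k,c0,r,1,-1);m=cv2.morphologyEx(m&k,cv2.MORPH_OPEN,cv2.getStructuringElement(2,(15,15)))
    cs=max(cv2.findContours(m,0,1)[0],key=cv2.contourArea)
    e=cv2.fitEllipse(cv2.convexHull(cs));P=np.array([plane(n,*p[0],.046) for p in cs])
    A=np.c_[2*P[:,:2],np.ones(len(P))];x=np.linalg.lstsq(A,(P[:,:2]**2).sum(1),rcond=None)[0]
    print(n,e,"centre",x[:2],"R",np.sqrt(x[2]+x[0]**2+x[1]**2))
E
```

```text
top ((304.6826477050781, 179.0257568359375), (56.81804275512695, 57.33073425292969), 173.11734008789062) centre [ 0.55597991 -0.20193613] R 0.1181672991327991
scene ((228.361328125, 260.83441162109375), (67.82025909423828, 72.1904525756836), 78.26995086669922) centre [ 0.55756307 -0.20705121] R 0.11683672134602799
```

View pics/crops.png

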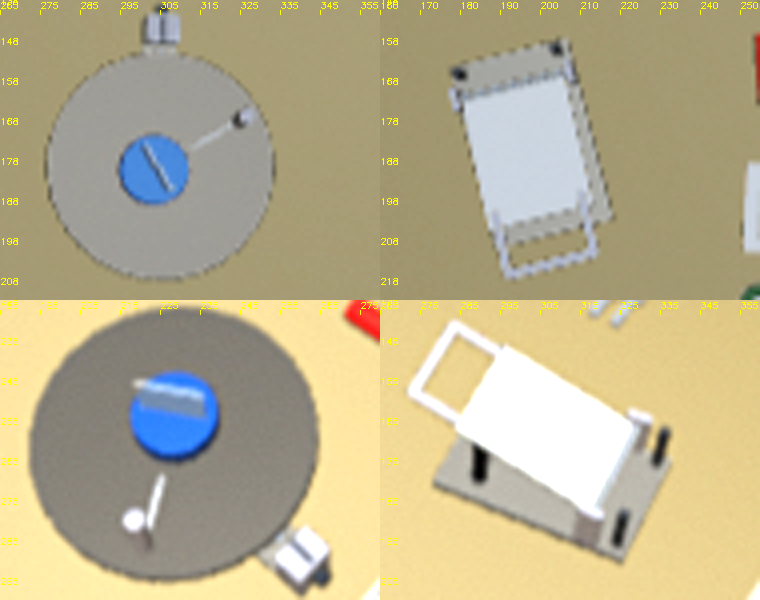

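The crops show the post's light top at top-view (325.9,166.9) and scene (217.9,279.6). The bar's corners are at top-view (191.6,216.1) and (213.9,210.9), and at scene (283.4,140.4) and (272.6,157.6). The block is at top-view (305,144.5) and scene (259.6,288.4).

```bash
python3 - <<'E'
from h import *
np.set_printoptions(precision=4,suppress=True)
C=np.array([.557,-.2045])
print("post",two("top",(325.9,166.9),"scene",(217.9,279.6)),plane("top",325.9,166.9,.108),plane("scene",217.9,279.6,.108))
print("block",plane("top",305.1,144.6,.046),plane("scene",259.6,288.4,.046))
# bar
a=two("top",(191.6,216.1),"scene",(283.4,140.4));b=two("top",(213.9,210.9),"scene",(272.6,157.6))
print("bar",a,b,"len",np.linalg.norm(a[0]-b[0]))
for n,l in(("top",[(191.6,216.1),(213.9,210.9)]),("scene",[(283.4,140.4),(272.6,157.6)])):
    p=[plane(n,*q,.107) for q in l];d=p[0]-p[1];print(n,p,(p[0]+p[1])/2,np.degrees(np.arctan2(d[1],d[0])),np.linalg.norm(d))
# panel axis: top-view hinge-end brackets (456,97),(567,60) in crop
f=lambda x,y:(160+(x-380)/4-.375,148+y/4-.375)
p=[plane("top",*f(*q),.05) for q in((456,97),(567,66))];d=p[0]-p[1];print("hinge",p,(p[0]+p[1])/2,np.degrees(np.arctan2(d[1],d[0])))
E
```

```text
post (array([ 0.6009, -0.2856,  0.0984]), np.float64(0.004564332144930088)) [ 0.6015 -0.2823  0.108 ] [ 0.6027 -0.289   0.108 ]
block [ 0.701  -0.2048  0.046 ] [ 0.701  -0.2126  0.046 ]
bar (array([0.4033, 0.2629, 0.1093]), np.float64(0.001984837423767236)) (array([0.4244, 0.1734, 0.1067]), np.float64(0.0005182960331064809)) len 0.09193662035904773
top [array([0.404 , 0.2638, 0.107 ]), array([0.4246, 0.1736, 0.107 ])] [0.4143 0.2187 0.107 ] 102.87289634466725 0.09259011889628263
scene [array([0.4014, 0.2637, 0.107 ]), array([0.4244, 0.173 , 0.107 ])] [0.4129 0.2184 0.107 ] 104.23445716521233 0.09356855554735438
hinge [array([0.5878, 0.326 , 0.05  ]), array([0.6198, 0.21  , 0.05  ])] [0.6038 0.268  0.05  ] 105.44927401162234
```

The measurements hold against the given sizes: post radius 93 mm (95 given), block at 145 mm (146 given), bar length 92 mm (90 given). Estimates:
- Disc centre: about (.557,-.2045), with the notch direction at about -1.7°.
- Post: at about -61°.
- Bar: (.4135,.2185).
- Hinge: (.600,.267), with the flap's x axis at about 14.5°.

I'm moving to above the post, along a path that avoids the base.

Request:
{"api": "arm_command", "payload": {
  "steps": "0.14 -0.15 0 -0.2;0.14 -0.15 0 -0.4;0.14 -0.15 0 -0.5;0.14 -0.15 0 -0.5;0.14 -0.15 0 -0.5",
  "fingers": 0.2,
  "squeeze": 40
}}

```text
time_s: 0.52
ee_pos: [0.3268, 0.5487, 0.239]
tcp_rot: [-3.141, 0.001, 2.351]
contact_force: [0.7, 0.3, 0.5]
finger_gap: 0.0511
```

Request:
{"api": "arm_command", "payload": {
  "steps": "0.12 -0.16 0 -0.1;0.12 -0.16 0 -0.2;0.12 -0.16 0 -0.27;0.12 -0.16 0 -0.27;0.12 -0.16 0 -0.27"
}}

```text
time_s: 0.93
ee_pos: [0.4471, 0.3877, 0.2392]
tcp_rot: [-3.141, 0.001, 2.074]
contact_force: [0.3, -0.9, 0.5]
finger_gap: 0.0511
```

Request:
{"api": "arm_command", "payload": {
  "steps": "0.07 -0.19 0 0;0.07 -0.19 0 0;0.07 -0.19 0 0;0.07 -0.19 0 0;0.07 -0.19 0 0"
}}

```text
time_s: 1.35
ee_pos: [0.516, 0.1978, 0.2392]
tcp_rot: [-3.141, 0.001, 2.075]
contact_force: [0.6, 0.6, 0.2]
finger_gap: 0.0511
```

Request:
{"api": "arm_command", "payload": {
  "steps": "0.04 -0.2 0 0;0.04 -0.2 0 0;0.04 -0.2 0 0;0.04 -0.2 0 0;0.04 -0.2 0 0"
}}

```text
time_s: 1.77
ee_pos: [0.5555, -0.0019, 0.2392]
tcp_rot: [-3.141, 0.0, 2.076]
contact_force: [0.8, 0.5, -0.1]
finger_gap: 0.0509
```

Request:
{"api": "arm_command", "payload": {
  "steps": "0.025 -0.2 0.05 0;0.025 -0.2 0.05 0;0.025 -0.2 0.05 0;0.025 -0.2 0.05 0;0.025 -0.2 0.05 0"
}}

```text
time_s: 2.18
ee_pos: [0.5802, -0.2012, 0.2897]
tcp_rot: [-3.141, -0.0, 2.076]
contact_force: [1.3, -0.4, 0.1]
finger_gap: 0.0514
```

```bash
cat >> h.py <<'E'
from scipy.spatial.transform import Rotation as R
def wpose():
    s=ctrl.observe();T=np.eye(4);T[:3,:3]=R.from_euler("xyz",s["tcp_rot"]).as_matrix();T[:3,3]=s["ee_pos"];return T@np.array(ctrl.calibration("wrist")["hand_eye"])
def wshot(name):
    T=wpose();f=ctrl.grab_frame("wrist");np.savez(name,T=T,f=f);cv2.imwrite(f"pics/{name}.png",f[:,:,::-1]);return T,f
def wplane(T,u,v,z):
    c=ctrl.calibration("wrist");d=T[:3,:3]@np.array([(u-c["cx"])/c["fx"],(v-c["cy"])/c["fy"],1]);o=T[:3,3];return o+d*(z-o[2])/d[2]
def wproj(T,p):
    c=ctrl.calibration("wrist");q=np.linalg.inv(T)@np.append(p,1);return np.array([c["fx"]*q[0]/q[2]+c["cx"],c["fy"]*q[1]/q[2]+c["cy"]])
E
python3 - <<'E'
from h import *
T,f=wshot("w1");s=ctrl.observe();print(s["ee_pos"],np.round(ctrl.calibration("wrist")["hand_eye"],3).tolist(),np.round(T,3).tolist())
for p in([.557,-.2045,.046],[.602,-.2855,.108],[.702,-.209,.046]): print(wproj(T,p))
E
```

```text
[ 0.58061603 -0.21109851  0.29201681] [[-0.0, -0.959, -0.282, 0.072], [1.0, -0.0, 0.0, 0.0], [-0.0, -0.282, 0.959, -0.135], [0.0, 0.0, 0.0, 1.0]] [[0.875, 0.464, 0.137, 0.545], [0.484, -0.839, -0.247, -0.138], [0.0, 0.282, -0.959, 0.425], [0.0, 0.0, 0.0, 1.0]]
[234.63532377 150.71079717]
[232.92304824 250.3118827 ]
[340.59483958 212.66800038]
```

View pics/w1.png

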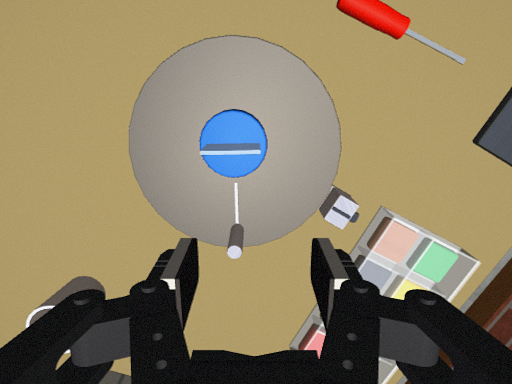

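The wrist view shows the disc around (235,141), the post top at (234,252) and the block top at (343,210). The arm was still settling, so I'll retake the picture and measure from it.

```bash
cat > m.py <<'E'
from h import *
import sys
np.set_printoptions(precision=4,suppress=True)
def disc(T,f,c0):
    hsv=cv2.cvtColor(f,cv2.COLOR_RGB2HSV)
    m=((hsv[...,1]<65)|((hsv[...,0]>90)&(hsv[...,0]<140))).astype(np.uint8)
    k=np.zeros_like(m);cv2.circle(k,c0,118,1,-1);m=cv2.morphologyEx(m&k,cv2.MORPH_OPEN,cv2.getStructuringElement(2,(31,31)))
    cs=max(cv2.findContours(m,0,1)[0],key=cv2.contourArea)
    P=np.array([wplane(T,*p[0],.046) for p in cs if p[0][1]<215 and p[0][0]<315])
    A=np.c_[2*P[:,:2],np.ones(len(P))];x=np.linalg.lstsq(A,(P[:,:2]**2).sum(1),rcond=None)[0]
    return x[:2],np.sqrt(x[2]+x[0]**2+x[1]**2)
E
python3 - <<'E'
from m import *
for i in range(3):
    s=ctrl.observe();print(s["time_s"],s["ee_pos"],np.abs(s["qvel"]).max())
    T,f=wshot("w2")
C,r=disc(T,f,(235,141));print("disc",C,r)
g=cv2.cvtColor(f,cv2.COLOR_RGB2GRAY)
cv2.imwrite("pics/w2c.png",cv2.resize(f[170:270,200:370,::-1],None,fx=4.5,fy=4.5,interpolation=cv2.INTER_CUBIC))
E
```

```text
2.2333 [ 0.5806 -0.2111  0.292 ] 0.1373023546740533
2.2833 [ 0.5803 -0.2074  0.2909] 0.07508417237371337
2.3333 [ 0.5802 -0.2033  0.2898] 0.058061087436298724
disc [ 0.5566 -0.2039] 0.11841346603489841
```

View pics/w2c.png

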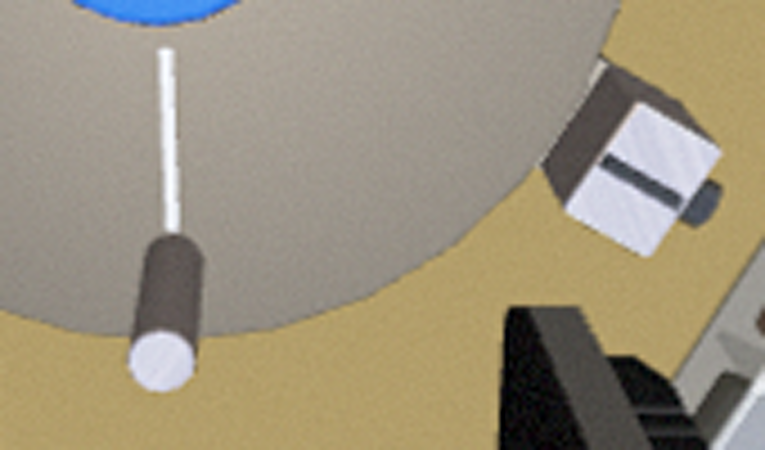

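```bash
python3 - <<'E'
from m import *
d=np.load("w2.npz");T=d["T"];C=np.array([.5566,-.2039])
P=wplane(T,235.8,249.8,.108)[:2];B=wplane(T,342.4,209.4,.046)[:2]
L=[wplane(T,200+x/4.5-.4,170+y/4.5-.4,.046)[:2] for x,y in((166,50),(171.5,230))];e=L[1]-L[0]
for n,v in(("post",P),("block",B)): w=v-C;print(n,v,np.hypot(*w),np.degrees(np.arctan2(w[1],w[0])))
print("line ang",np.degrees(np.arctan2(e[1],e[0])))
s=[wplane(T,200+x/4.5-.4,170+y/4.5-.4,.046)[:2] for x,y in((602,158),(683,203))];e=s[1]-s[0];print("slot",np.degrees(np.arctan2(e[1],e[0])))
s=ctrl.observe();print(s["ee_pos"],s["tcp_rot"])
E
```

```text
post [ 0.6041 -0.2863] 0.09505762389964023 -60.03421191244042
block [ 0.702  -0.2078] 0.14545599685013097 -1.5415460990520382
line ang -60.550127743327934
slot -0.8327493323729092
[ 0.5801 -0.2004  0.2891] [-3.1413 -0.0001  2.0736]
```

Request:
{"api": "arm_command", "payload": {
  "steps": "0.024 -0.086 -0.03 0.015;0.024 -0.086 -0.06 0.015;0.024 -0.086 -0.1 0.015;0.024 -0.086 -0.14 0.015;0.024 -0.086 -0.14 0.015"
}}

```text
time_s: 2.8
ee_pos: [0.6026, -0.283, 0.1436]
tcp_rot: [-3.138, -0.006, 2.093]
contact_force: [-0.9, 0.9, 0.2]
finger_gap: 0.0511
```

Request:
{"api": "arm_command", "payload": {
  "steps": "0 0 0 0;0 0 -0.02 0;0 0 -0.04 0;0 0 -0.06 0;0 0 -0.075 0"
}}

```text
time_s: 3.22
ee_pos: [0.6053, -0.283, 0.0743]
tcp_rot: [3.141, -0.0, 2.094]
contact_force: [-0.1, -0.5, 0.3]
finger_gap: 0.0512
```

Request:
{"api": "arm_command", "payload": {
  "steps": "0 0 0 0;0 0 0 0;0 0 0 0;0 0 0 0;0 0 0 0",
  "fingers": -1,
  "squeeze": 40
}}

```text
time_s: 3.63
ee_pos: [0.6054, -0.2847, 0.0759]
tcp_rot: [3.14, 0.001, 2.093]
contact_force: [-1.2, 3.4, 6.3]
finger_gap: 0.0151
```

The post is gripped (opening 15 mm). I'm working out the arc rows.

```bash
python3 - <<'E'
import numpy as np
t=np.radians(np.linspace(-60.1,-1.4,21));p=.095*np.c_[np.cos(t),np.sin(t)]
for k in range(4): print(";".join("%.3f %.3f 0 %.2f"%(*(p[5*k+i]-p[5*k]),58.7/20*i/60) for i in range(1,6)))
E
```

```text
0.004 0.003 0 0.05;0.008 0.005 0 0.10;0.012 0.008 0 0.15;0.016 0.011 0 0.20;0.019 0.015 0 0.24
0.003 0.004 0 0.05;0.007 0.007 0 0.10;0.010 0.011 0 0.15;0.012 0.015 0 0.20;0.015 0.019 0 0.24
0.002 0.004 0 0.05;0.005 0.009 0 0.10;0.006 0.013 0 0.15;0.008 0.018 0 0.20;0.010 0.022 0 0.24
0.001 0.005 0 0.05;0.002 0.009 0 0.10;0.003 0.014 0 0.15;0.003 0.019 0 0.20;0.004 0.024 0 0.24
```

Request:
{"api": "arm_command", "payload": {
  "steps": "0.004 0.003 0 0.05;0.008 0.005 0 0.10;0.012 0.008 0 0.15;0.016 0.011 0 0.20;0.019 0.015 0 0.24"
}}

```text
time_s: 4.05
ee_pos: [0.624, -0.2698, 0.076]
tcp_rot: [3.141, 0.001, 2.346]
contact_force: [-1.9, 0.1, 6.7]
finger_gap: 0.0148
```

Request:
{"api": "arm_command", "payload": {
  "steps": "0.003 0.004 0 0.05;0.007 0.007 0 0.10;0.010 0.011 0 0.15;0.012 0.015 0 0.20;0.015 0.019 0 0.24"
}}

```text
time_s: 4.47
ee_pos: [0.6381, -0.2509, 0.0759]
tcp_rot: [-3.142, -0.0, 2.597]
contact_force: [-7.4, 2.1, 11.2]
finger_gap: 0.0149
```

Request:
{"api": "arm_command", "payload": {
  "steps": "0.002 0.004 0 0.05;0.005 0.009 0 0.10;0.006 0.013 0 0.15;0.008 0.018 0 0.20;0.010 0.022 0 0.24"
}}

```text
time_s: 4.88
ee_pos: [0.6471, -0.2291, 0.0759]
tcp_rot: [-3.141, -0.002, 2.848]
contact_force: [-11.1, 2.1, 13.1]
finger_gap: 0.0151
```

Request:
{"api": "arm_command", "payload": {
  "steps": "0.001 0.005 0 0.05;0.002 0.009 0 0.10;0.003 0.014 0 0.15;0.003 0.019 0 0.20;0.004 0.024 0 0.24"
}}

```text
time_s: 5.3
ee_pos: [0.6501, -0.2078, 0.0758]
tcp_rot: [-3.139, -0.003, 3.097]
contact_force: [-12.6, -2.0, 14.7]
finger_gap: 0.0147
```

Request:
{"api": "arm_command", "payload": {
  "steps": "0 0 0 0;0 0 0 0;0 0 0 0;0 0 0 0;0 0 0 0"
}}

```text
time_s: 5.72
ee_pos: [0.6501, -0.2072, 0.0758]
tcp_rot: [-3.139, -0.003, 3.096]
contact_force: [-10.8, -3.5, 12.5]
finger_gap: 0.0148
```

Request:
{"api": "arm_command", "payload": {
  "steps": "0 0 0 0;0 0 0 0;0 0 0 0;0 0 0 0;0 0 0 0",
  "fingers": 0.2
}}

```text
time_s: 6.13
ee_pos: [0.6528, -0.205, 0.0743]
tcp_rot: [3.142, 0.0, 3.098]
contact_force: [-0.5, 0.4, 0.1]
finger_gap: 0.0511
```

Request:
{"api": "arm_command", "payload": {
  "steps": "0 0 0.03 0;0 0 0.06 0;0 0 0.09 0;-0.03 0 0.12 0;-0.06 0 0.15 0"
}}

```text
time_s: 6.55
ee_pos: [0.594, -0.2045, 0.224]
tcp_rot: [3.141, 0.001, 3.099]
contact_force: [-0.2, 0.1, 0.0]
finger_gap: 0.0514
```

Request:
{"api": "arm_command", "payload": {
  "steps": "-0.03 0 0.04 0;-0.03 0 0.06 0;-0.03 0 0.06 0;-0.03 0 0.06 0;-0.03 0 0.06 0"
}}

```text
time_s: 6.97
ee_pos: [0.5637, -0.2049, 0.2829]
tcp_rot: [3.141, 0.0, 3.098]
contact_force: [-0.5, 0.7, -0.5]
finger_gap: 0.0517
```

```bash
python3 - <<'E'
from m import *
s=ctrl.observe();print(s["time_s"],s["ee_pos"],s["tcp_rot"],np.abs(s["qvel"]).max())
T,f=wshot("w3")
for p in([.5566,-.2039,.046],[.6516,-.2062,.108],[.702,-.2078,.046]): print(wproj(T,p))
cv2.imwrite("pics/w3.png",cv2.resize(f[:,:,::-1],(800,600),interpolation=cv2.INTER_CUBIC))
E
```

```text
6.9667 [ 0.5637 -0.2049  0.2829] [3.1415 0.0001 3.0978] 0.025580690876096747
[254.4218 152.4011]
[256.3321 256.1174]
[256.4385 269.7125]
```

View pics/w3.png

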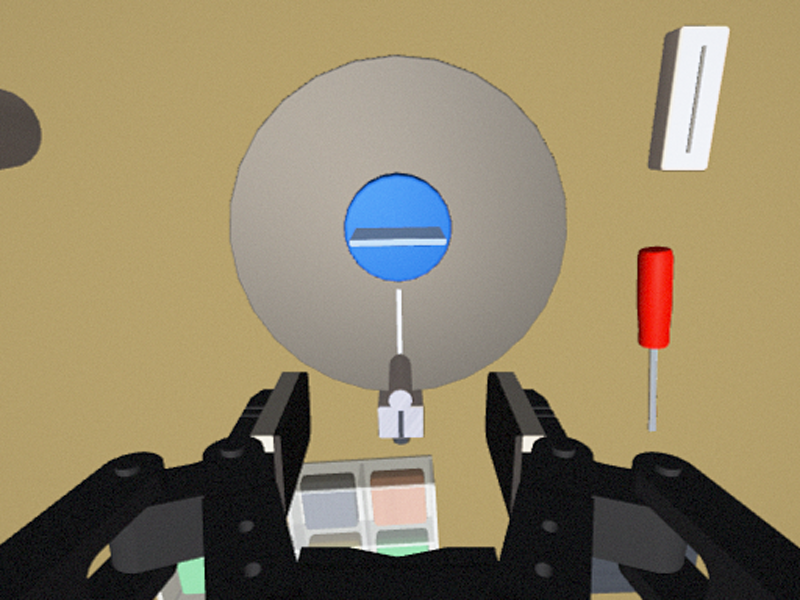

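The post top (400,400), the white line and the block slot (402,424) are in line with the disc centre (398,222), so the disc is home in its notch and released. Now the flap.

Request:
{"api": "arm_command", "payload": {
  "steps": "0 0.2 0 -0.1;0 0.2 0 -0.2;0 0.2 0 -0.3;0 0.2 0 -0.4;0 0.2 0 -0.5"
}}

```text
time_s: 7.43
ee_pos: [0.5631, -0.0016, 0.2815]
tcp_rot: [-3.141, -0.003, 2.571]
contact_force: [0.4, -0.5, -1.1]
finger_gap: 0.0508
```

Request:
{"api": "arm_command", "payload": {
  "steps": "-0.04 0.19 0 -0.1;-0.04 0.19 0 -0.2;-0.04 0.19 0 -0.3;-0.04 0.19 0 -0.4;-0.04 0.19 0 -0.5"
}}

```text
time_s: 7.85
ee_pos: [0.522, 0.1895, 0.2815]
tcp_rot: [-3.139, -0.001, 2.049]
contact_force: [0.5, 0.6, -0.6]
finger_gap: 0.0511
```

Request:
{"api": "arm_command", "payload": {
  "steps": "-0.06 0.03 0 -0.1;-0.06 0.03 0 -0.2;-0.06 0.03 0 -0.22;-0.06 0.03 0 -0.22;-0.06 0.03 0 -0.22"
}}

```text
time_s: 8.27
ee_pos: [0.4641, 0.2149, 0.2824]
tcp_rot: [-3.141, 0.001, 1.822]
contact_force: [0.6, -0.9, 0.2]
finger_gap: 0.0514
```

Request:
{"api": "arm_command", "payload": {
  "steps": "0 0 0 0;0 0 0 0;0 0 0 0"
}}

```text
time_s: 8.52
ee_pos: [0.4644, 0.2141, 0.283]
tcp_rot: [-3.141, 0.0, 1.819]
contact_force: [1.1, -0.5, -0.3]
finger_gap: 0.0514
```

```bash
python3 - <<'E'
from m import *
s=ctrl.observe();print(s["time_s"],s["ee_pos"],s["tcp_rot"],np.abs(s["qvel"]).max())
T,f=wshot("w4")
for p in([.404,.2635,.107],[.4245,.1735,.107],[.414,.2185,.107],[.6,.267,.048]): print(wproj(T,p))
cv2.imwrite("pics/w4.png",cv2.resize(f[:,:,::-1],(800,600),interpolation=cv2.INTER_CUBIC))
E
```

```text
8.5167 [0.4644 0.2141 0.283 ] [-3.1414  0.0003  1.8189] 0.005769322461254088
[201.926  102.7506]
[203.8113 201.415 ]
[202.6437 154.0657]
[386.214  143.2521]
```

View pics/w4.png

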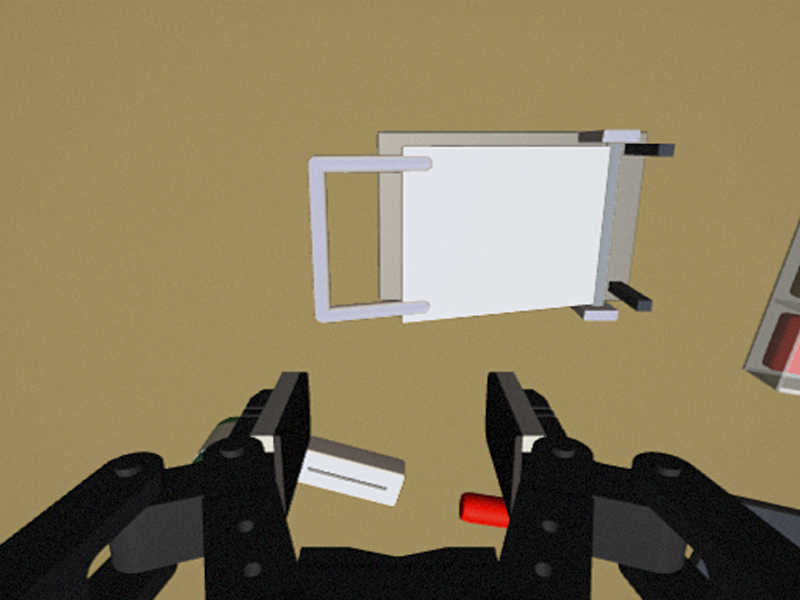

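The wrist view shows the bar corners at (316,163) and (322,315) of 800, and the hinge edge from about (613,148) to (597,305). That is within 2 px of my predictions.

```bash
python3 - <<'E'
from m import *
T=np.load("w4.npz")["T"]
g=lambda x,y,z:wplane(T,x*.64-.2,y*.64-.2,z)
a,b=g(316,163,.107),g(322,315,.107);d=a-b
print(a,b,(a+b)/2,np.degrees(np.arctan2(d[1],d[0])),np.linalg.norm(d))
for z in(.048,.06):
  p,q=g(613,148,z),g(597,305,z);e=p-q;print(p,q,(p+q)/2,np.degrees(np.arctan2(e[1],e[0])))
p,q=g(620,134,.06),g(600,314,.06);e=p-q;print("brk",(p+q)/2,np.degrees(np.arctan2(e[1],e[0])),np.linalg.norm(e))
# panel side edges (top long edge: level lines perpendicular to hinge, seen in plan)
m=(a+b)/2
for t in (13,14,15): print(t,m+ .191*np.array([np.cos(np.radians(t)),np.sin(np.radians(t)),0]))
E
```

```text
[0.4043 0.2624 0.107 ] [0.4264 0.174  0.107 ] [0.4154 0.2182 0.107 ] 104.03987140089232 0.09108399590971451
[0.588  0.3168 0.048 ] [0.616 0.21  0.048] [0.602  0.2634 0.048 ] 104.72598777198368
[0.5834 0.3158 0.06  ] [0.6106 0.2124 0.06  ] [0.597  0.2641 0.06  ] 104.72598777198368
brk [0.5998 0.2658 0.06  ] 104.34445546245529 0.12225666906820866
13 [0.6015 0.2612 0.107 ]
14 [0.6007 0.2644 0.107 ]
15 [0.5999 0.2676 0.107 ]
```

Request:
{"api": "arm_command", "payload": {
  "steps": "-0.02 0.002 -0.02 0;-0.049 0.004 -0.05 0;-0.049 0.004 -0.08 0;-0.049 0.004 -0.11 0;-0.049 0.004 -0.13 0",
  "fingers": -0.06
}}

```text
time_s: 8.98
ee_pos: [0.4141, 0.2184, 0.1514]
tcp_rot: [-3.141, 0.0, 1.82]
contact_force: [0.4, -0.5, -0.3]
finger_gap: 0.0397
```

Request:
{"api": "arm_command", "payload": {
  "steps": "0 0 0 0;0 0 -0.015 0;0 0 -0.03 0;0 0 -0.045 0;0 0 -0.057 0"
}}

```text
time_s: 9.4
ee_pos: [0.4155, 0.2189, 0.0964]
tcp_rot: [3.141, -0.0, 1.819]
contact_force: [-0.3, -0.2, 0.4]
finger_gap: 0.0397
```

Request:
{"api": "arm_command", "payload": {
  "steps": "0 0 0 0;0 0 0 0"
}}

```text
time_s: 9.57
ee_pos: [0.4151, 0.2188, 0.0968]
tcp_rot: [-3.141, 0.0, 1.819]
contact_force: [-0.6, 0.2, 0.5]
finger_gap: 0.0404
```

```bash
python3 - <<'E'
from m import *
s=ctrl.observe();print(s["time_s"],s["ee_pos"],s["tcp_rot"],s["contact_force"])
T,f=wshot("w5");print(wproj(T,[.4043,.2624,.107]),wproj(T,[.4264,.174,.107]))
cv2.imwrite("pics/w5.png",cv2.resize(f[:,:,::-1],(640,480)))
E
```

```text
9.5667 [0.4151 0.2188 0.0968] [-3.1415  0.0001  1.8194] [-0.6287  0.1643  0.4873]
[254.6712 167.0967] [253.9216 364.3224]
```

View pics/w5.png

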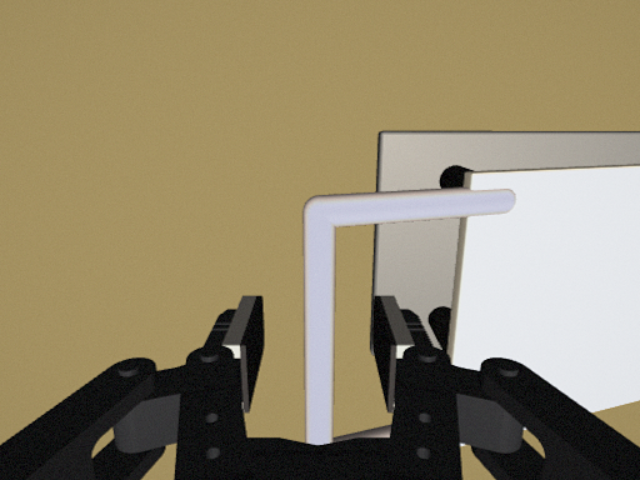

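The bar (column 318) sits centred between the pads (263 to 373), clear of the panel. Closing.

Request:
{"api": "arm_command", "payload": {
  "steps": "0 0 0 0;0 0 0 0;0 0 0 0;0 0 0 0;0 0 0 0",
  "fingers": -1,
  "squeeze": 35
}}

```text
time_s: 10.03
ee_pos: [0.4154, 0.2192, 0.0971]
tcp_rot: [3.14, -0.001, 1.82]
contact_force: [0.1, -0.5, 8.7]
finger_gap: 0.0087
```

```bash
python3 - <<'E'
import numpy as np
from h import ctrl
print(ctrl.observe()["finger_gap"],ctrl.observe()["ee_pos"])
N=40;u=(1-np.cos(np.pi*np.arange(N+1)/N))/2;q=-1.27+1.27*u;a=np.radians(14.3)
p=.2*np.c_[np.sin(q)*np.cos(a),np.sin(q)*np.sin(a),np.cos(q)]
p[:,:]=np.round(p-p[0],4);print(p[-1])
for k in range(N//5): print(";".join("%.4f %.4f %.4f 0"%tuple(p[5*k+i]-p[5*k]) for i in range(1,6)))
E
```

```text
0.008747335875062382 [0.41535976 0.21916154 0.09705585]
[0.1851 0.0472 0.1407]
0.0001 0.0000 0.0004 0;0.0005 0.0001 0.0015 0;0.0010 0.0003 0.0033 0;0.0019 0.0005 0.0059 0;0.0030 0.0008 0.0092 0
0.0014 0.0003 0.0039 0;0.0032 0.0008 0.0084 0;0.0053 0.0013 0.0135 0;0.0078 0.0020 0.0191 0;0.0108 0.0027 0.0251 0
0.0034 0.0009 0.0064 0;0.0074 0.0019 0.0131 0;0.0118 0.0030 0.0200 0;0.0167 0.0043 0.0271 0;0.0222 0.0057 0.0342 0
0.0059 0.0015 0.0070 0;0.0124 0.0031 0.0140 0;0.0192 0.0049 0.0207 0;0.0265 0.0067 0.0272 0;0.0341 0.0087 0.0333 0
0.0080 0.0020 0.0057 0;0.0161 0.0041 0.0109 0;0.0243 0.0062 0.0157 0;0.0327 0.0083 0.0200 0;0.0410 0.0104 0.0238 0
0.0081 0.0021 0.0032 0;0.0161 0.0041 0.0060 0;0.0238 0.0061 0.0083 0;0.0312 0.0080 0.0102 0;0.0382 0.0097 0.0117 0
0.0064 0.0017 0.0011 0;0.0124 0.0032 0.0020 0;0.0177 0.0046 0.0026 0;0.0224 0.0058 0.0030 0;0.0264 0.0068 0.0032 0
0.0034 0.0008 0.0001 0;0.0060 0.0015 0.0002 0;0.0079 0.0020 0.0002 0;0.0090 0.0023 0.0002 0;0.0094 0.0024 0.0002 0
```

Request:
{"api": "arm_command", "payload": {
  "steps": "0 0 0 0;0.0005 0 0.0015 0;0.001 0 0.003 0;0.002 0.0005 0.006 0;0.003 0.001 0.009 0"
}}

```text
time_s: 10.45
ee_pos: [0.4179, 0.2198, 0.1054]
tcp_rot: [3.141, 0.0, 1.82]
contact_force: [2.4, -0.7, -3.6]
finger_gap: 0.0084
```

Request:
{"api": "arm_command", "payload": {
  "steps": "0.0014 0.0003 0.004 0;0.003 0.001 0.0085 0;0.0053 0.0013 0.0135 0;0.008 0.002 0.019 0;0.011 0.0025 0.025 0"
}}

```text
time_s: 10.87
ee_pos: [0.4284, 0.2224, 0.1307]
tcp_rot: [-3.141, 0.0, 1.82]
contact_force: [1.1, 1.5, -3.1]
finger_gap: 0.0084
```

Request:
{"api": "arm_command", "payload": {
  "steps": "0.0034 0.001 0.0065 0;0.0075 0.002 0.013 0;0.012 0.003 0.02 0;0.017 0.0043 0.027 0;0.022 0.006 0.034 0"
}}

```text
time_s: 11.28
ee_pos: [0.4494, 0.2278, 0.1648]
tcp_rot: [-3.138, 0.001, 1.82]
contact_force: [-4.0, -2.2, 0.3]
finger_gap: 0.0088
```

Request:
{"api": "arm_command", "payload": {
  "steps": "0.006 0.0015 0.007 0;0.0124 0.003 0.014 0;0.019 0.005 0.0207 0;0.0265 0.0067 0.0272 0;0.034 0.0087 0.0333 0"
}}

```text
time_s: 11.7
ee_pos: [0.4823, 0.2361, 0.1984]
tcp_rot: [-3.136, 0.001, 1.82]
contact_force: [-11.7, -3.1, 12.3]
finger_gap: 0.0085
```

Request:
{"api": "arm_command", "payload": {
  "steps": "0.008 0.002 0.0057 0;0.016 0.004 0.011 0;0.0243 0.006 0.0157 0;0.0327 0.0083 0.02 0;0.041 0.0105 0.024 0"
}}

```text
time_s: 12.12
ee_pos: [0.5255, 0.2469, 0.2231]
tcp_rot: [-3.141, 0.0, 1.82]
contact_force: [-3.9, -2.4, 7.9]
finger_gap: 0.0087
```

Request:
{"api": "arm_command", "payload": {
  "steps": "0.008 0.002 0.003 0;0.016 0.004 0.006 0;0.024 0.006 0.0083 0;0.0312 0.008 0.01 0;0.038 0.01 0.0117 0"
}}

```text
time_s: 12.53
ee_pos: [0.5645, 0.2569, 0.2345]
tcp_rot: [3.141, 0.001, 1.819]
contact_force: [-1.4, -3.2, 3.9]
finger_gap: 0.0088
```

Request:
{"api": "arm_command", "payload": {
  "steps": "0.0064 0.0017 0.001 0;0.0124 0.003 0.002 0;0.0177 0.0046 0.0026 0;0.02 0.005 0.003 0;0.02 0.005 0.003 0"
}}

```text
time_s: 12.95
ee_pos: [0.5847, 0.262, 0.2368]
tcp_rot: [3.141, 0.001, 1.819]
contact_force: [-0.6, -2.6, 7.2]
finger_gap: 0.0086
```

```bash
python3 - <<'E'
from m import *
s=ctrl.observe();print(s["time_s"],s["ee_pos"],s["tcp_rot"],s["contact_force"],s["finger_gap"])
for n in("top","scene"):
    f=ctrl.grab_frame(n);np.save(n+"1.npy",f)
t=np.load("top1.npy");s2=np.load("scene1.npy")
c=lambda f,x,y:cv2.resize(f[y:y+100,x:x+100,::-1],(400,400),interpolation=cv2.INTER_CUBIC)
cv2.imwrite("pics/mid.png",np.hstack([c(t,150,120),c(s2,250,100)]))
E
```

```text
12.95 [0.5847 0.262  0.2368] [3.1407 0.0007 1.8191] [-0.5761 -2.5567  7.2494] 0.008574748754164717
```

View pics/mid.png

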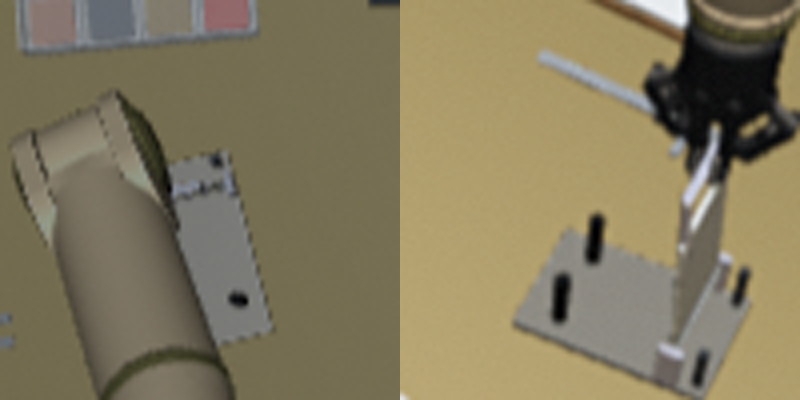

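The flap stands just short of upright with the bar held in the pads. I'll fit the hinge from the path the tool travelled.

```bash
python3 - <<'E'
from m import *
from scipy.optimize import least_squares
P=np.array([[.4154,.2192,.0971],[.4179,.2198,.1054],[.4284,.2224,.1307],[.4494,.2278,.1648],[.4823,.2361,.1984],[.5255,.2469,.2231],[.5645,.2569,.2345],[.5847,.262,.2368]])
d=np.polyfit(P[:,0],P[:,1],1);a=np.arctan(d[0]);print("plane dir",np.degrees(a))
u=P[:,0]*np.cos(a)+P[:,1]*np.sin(a);z=P[:,2]+.011
for sl in(slice(0,8),slice(0,7)):
  r=least_squares(lambda p:np.hypot(u[sl]-p[0],z[sl]-p[1])-.2,[.64,.048]);print("free",r.x,r.fun*1e3)
  r=least_squares(lambda p:np.hypot(u[sl]-p[0],z[sl]-.048)-.2,[.64]);print("z fixed",r.x,r.fun*1e3)
h=lambda x,y:x*np.cos(a)+y*np.sin(a)
print("u now",u[-1],"hinge vision",h(.6004,.2654),h(.602,.2634),h(.5998,.2658),"rest-based",u[0]+.2*np.sin(1.27))
# local scene: hinge bracket & panel edges in crop->scene
E
```

```text
plane dir 14.19023048543034
free [0.647  0.0492] [-0.5611 -0.3774 -0.152   0.492   1.0795  0.2858 -0.3023 -0.7767]
z fixed [0.6462] [-1.0041 -0.7585 -0.3331  0.6093  1.5413  1.0857  0.7383  0.3681]
free [0.6473 0.0497] [-0.4146 -0.2543 -0.1041  0.4283  0.888  -0.0301 -0.7058]
z fixed [0.6462] [-0.9969 -0.7515 -0.3265  0.615   1.5457  1.0885  0.7396]
u now 0.6310863698137162 hinge vision 0.6471408013549451 0.6482016966520903 0.6466571658898164 rest-based 0.6474802830892759
```

Request:
{"api": "arm_command", "payload": {
  "steps": "0.004 0.001 0.0003 0;0.008 0.002 0.0006 0;0.012 0.003 0.001 0;0.0145 0.0037 0.001 0;0.0145 0.0037 0.001 0"
}}

```text
time_s: 13.47
ee_pos: [0.5991, 0.2657, 0.2369]
tcp_rot: [3.141, 0.001, 1.819]
contact_force: [0.8, -5.0, 1.6]
finger_gap: 0.0085
```

Request:
{"api": "arm_command", "payload": {
  "steps": "0 0 0 0;0 0 0 0;0 0 0 0;0 0 0 0;0 0 0 0"
}}

```text
time_s: 13.88
ee_pos: [0.5986, 0.2656, 0.237]
tcp_rot: [3.142, 0.001, 1.819]
contact_force: [0.6, -5.4, 0.7]
finger_gap: 0.0086
```

```bash
python3 - <<'E'
from m import *
s=ctrl.observe();a=np.radians(14.2);e=s["ee_pos"];print(s["time_s"],e,s["contact_force"],s["finger_gap"],np.abs(s["qvel"]).max(),"u",e[0]*np.cos(a)+e[1]*np.sin(a))
f=ctrl.grab_frame("scene");np.save("scene2.npy",f);t,g=wshot("w6")
c=f[125:205,290:360]
# overlay: predicted hinge->bar lines for q=0 at both flap edges
H=np.array([.6270,.0,.0]);v=np.array([-np.sin(a),np.cos(a),0]);h0=np.array([.6004,.2654,.048])
A=cv2.resize(c[:,:,::-1],None,fx=7,fy=7,interpolation=cv2.INTER_CUBIC)
for sg in(-.055,.055):
    for q,col in((0,(0,0,255)),):
        pts=[proj("scene",h0+sg*v+r*np.array([np.sin(q)*np.cos(a),np.sin(q)*np.sin(a),np.cos(q)])) for r in(0,.155)]
        print(pts)
        cv2.line(A,*[tuple(int(k) for k in ((p-[290,125]+.5)*7)) for p in pts],col,1)
cv2.imwrite("pics/up.png",A)
E
```

```text
13.8833 [0.5986 0.2656 0.237 ] [ 0.5527 -5.3745  0.6578] 0.008621997609110968 0.0019286595079012186 u 0.6454928888887386
[array([318.2575, 187.6316]), array([323.869 , 161.9061])]
[array([329.1896, 166.3231]), array([335.7285, 139.4156])]
```

View pics/up.png

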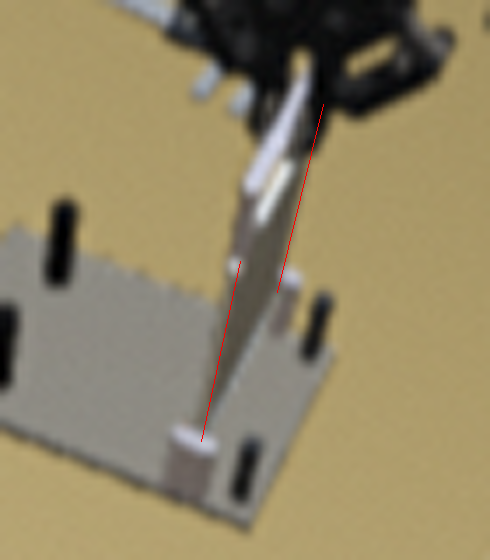

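The overlay of a vertical flap (red) lies along the near panel edge. The tool is at u=0.6455 and the hinge at 0.647, which makes the flap angle about -0.4°. I'll make a 1 mm nudge, hold, and check.

Request:
{"api": "arm_command", "payload": {
  "steps": "0.001 0 0 0;0.001 0 0 0;0.001 0 0 0;0.001 0 0 0;0.001 0 0 0"
}}

```text
time_s: 14.4
ee_pos: [0.5994, 0.2658, 0.237]
tcp_rot: [-3.141, 0.001, 1.82]
contact_force: [-0.2, -5.2, 0.2]
finger_gap: 0.0085
```

Request:
{"api": "arm_command", "payload": {
  "steps": "0 0 0 0;0 0 0 0;0 0 0 0;0 0 0 0;0 0 0 0"
}}

```text
time_s: 14.82
ee_pos: [0.5994, 0.2658, 0.237]
tcp_rot: [-3.141, 0.001, 1.82]
contact_force: [-0.1, -5.1, 0.4]
finger_gap: 0.0088
```

```bash
python3 - <<'E'
from m import *
s=ctrl.observe();a=np.radians(14.2);e=s["ee_pos"];print(s["time_s"],e,s["contact_force"],s["finger_gap"],np.abs(s["qvel"]).max(),"u",e[0]*np.cos(a)+e[1]*np.sin(a))
f=ctrl.grab_frame("top").astype(int);d=np.abs(f-np.load("top1.npy").astype(int)).max(2)[140:220,270:345];print("turntable change since lift",(d>40).sum())
if s["finger_gap"]>.006: ctrl.sign_off();print("done")
E
```

```text
14.8167 [0.5994 0.2658 0.237 ] [-0.0877 -5.1078  0.3618] 0.00877068235498895 0.0029024284974706717 u 0.6462602285584341
turntable change since lift 0
the job is handed in; nothing more can be done
done
```

Both parts are done and the job is handed in, at 14.8 s of the 54 s allowed.

- **Turntable:** I gripped the post, turned the disc about 59° counterclockwise and let go. The wrist picture taken afterwards shows the post, its white line and the block's slot in line, so the disc is home in its notch. A top-view comparison before hand-in found no change there since the lift.
- **Flap:** I gripped the bar near its middle and swung the flap up along its arc. At the end it was still gripped (finger opening 8.8 mm), with joint speeds under 0.003 rad/s. The bar is within about 1 mm of being straight over the hinge, which is about -0.2° and just short of going over.
- **Disagreements:**
    - The hinge estimates from the wrist view and the tool's path differed by 1–2 mm, or up to about 0.5° at the flap.
    - About 5 N of sideways force along the bar remained at the end.
    - I did not separately check that the other things on the table stayed put, but I saw no sign of touching any of them.

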